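Free the jammed tube block of a dry-bath heater

ROBOT

A 6-joint arm with a two-finger parallel gripper is mounted at the origin on the work surface. World frame = base frame: x ahead of the robot, y to its left, z up, the work surface at z = 0. Lengths are in m, angles in rad, forces in N, time in s.
With the tool pointing down it reaches from about 0.275 to 0.825 m from the base axis. Payload 4.9 kg.
Tool frame: the origin (TCP) lies midway between the tips of the shut fingers; the grasp point (between the pads) lies 19 mm behind it (bot.grip_depth is the distance from the TCP to the grasp point, in m); y points along the fingers, x is the direction in which the jaws open and shut, and the axes are right-handed (so a half turn about y gives the same grasp; the last joint's range is limited). The gripper opens to 85 mm and grips with 20 to 120 N. Pads are 22 mm wide; open, the fingers measure 114 mm over their backs; the gripper's body (76 mm by 85 mm) begins 54 mm behind the grasp point. The pads swing forward as they close: fully open they stand 13 mm farther back than shut.
Start: joints at [1.003, 0.326, -0.193, 1.052, 0, 1.437], TCP at [0.231, 0.499, 0.231] pointing down, gripper open.
Joint ranges: [-2.65, 2.65], [-0.97, 1.79], [-1.3, 1.35], [-1.93, 2.1], [-1.47, 1.37], [-3.14, 3.14]. Speed limits (rad/s): [2.57, 2.57, 3.14, 3.14, 3.14, 3.14].

INTERFACE

Orientations are given as a unit quaternion [w, x, y, z].
In Python, from cell import bot gives the robot as it stands. Calls block until the motion is done:
- bot.move_pose(position, orientation): joint-space move of the TCP to a pose.
- bot.move_linear(position, speed=0.15, rotation=None, until_force=None): straight line of the TCP; rotation=None keeps the orientation; speed is the mean speed in m/s. With until_force (N) it stops when the force on the tool has changed by that much, and returns True; else False.
- bot.goto_joints(angles): joint-space move.
- bot.set_gripper(opening, grasp_force=None): opening from 0.0 (shut) to 1.0 (fully open); grasp_force is the grip in N (None keeps the last); returns when the fingers have stopped.
- bot.wait(seconds).
- bot.solve_ik(position, orientation): joint angles nearest the present ones, or None.
- bot.camera(name): name is "scene" or "top" or "wrist"; returns the picture (400x640x3 uint8, red, green, blue); there is no depth.
- bot.calibration(name): a dict with "mtx" (3x3 intrinsics, pixels), "extrinsics" (4x4, takes a point from world to camera coordinates); the wrist camera has in their place "hand_eye" (4x4, takes a point from camera to tool coordinates, whose origin is the TCP and whose axes are the tool frame's). Camera axes: x right, y down, z forward; pixel columns grow to the right and rows downward; lengths in m; the calibration is good to about 2 mm. The wrist camera is an equidistant fisheye: a pixel r from the principal point sees the ray r / f radians off the axis. A picture is of the moment at which its call begins: read the wrist's pose just before it. calibration takes no time and is no camera call.
A pose or a line that the arm cannot do raises bot.PlanningError and nothing moves.
- bot.close_job(): hands the job in, once; it reports no verdict.
Trained networks look in the newest picture that a camera, given by its name, has taken for a name from the list of things; names that differ only in an ending like _2 or _b are one class to them, and where a whole thing is asked for, a point or a joint stands for the part that bears it (a point fixed in the world has none). Each returns a list of dicts, best first, with "confidence" (0 to 1); they miss things now and then, are a little off and sometimes report something else, mostly with a low value. They report only what shows in the picture. A call takes as long as a camera call. They do not tell look-alikes from the thing itself.
- bot.search_frame(camera, thing): "bbox" ([left, top, width, height] in pixels, round what is visible of it).
Readings, each from a call of its own:
- bot.read_clock(): time.
- bot.read_joint_positions(): joint angles.
- bot.read_joint_vel(): joint speeds.
- bot.read_joint_efforts(): joint torques, N m.
- bot.read_position(): TCP position.
- bot.read_tool_rot(): TCP orientation.
- bot.read_ft_force(): force on the tool from outside, world axes, zero at the start.
- bot.read_moment(): the same for the moment, N m.
- bot.read_gripper_width(): opening from 0.0 (shut) to 1.0 (fully open).
Only numpy, scipy, OpenCV 4.12 (cv2) and the standard library are available. Lean on these libraries where they do the work, as an engineer would, in place of code of your own. Each camera call takes 0.05 s, during which the arm holds its last target. There are 200 camera calls.

TASK

The aluminium tube block is jammed in the well of the dry-bath heater. Swing its carrying handle up until it snaps upright, grip it, and rock the block side to side in the direction of the handle's bar, at least two full swings each way, so that it walks up out of the well end by end until it frees; then lift it out. Finish while holding it by the handle, level, still and just clear of the heater (a finger's width or two), straight above its well; do not put it down or let go, and do not shift or tip anything else on the bench.

Things in the scene. Friction and masses are not known exactly. Their poses are not given: they have to be found in the camera images.
- heater: mid-grey dry-bath heater, 260 (x) x 210 (y) x 85 mm high, fixed. Origin: centre of its underside, on the bench; z up. Sloping black control panel at its -x end; the open well, 78 (x) x 100 (y) x 40 mm deep, is centred at x = 20 mm, y = 0; well floor 45 mm, flat top 85 mm above the bench. The tube rack and the spare block stand 15 to 60 mm from its two flanks (+y, -y), in either order.
- well (a point): centre of the well's mouth, level with the heater's flat top, 85 mm above the bench; axes as the heater's. The block's underside is level with it once raised 40 mm.
- bow_left (a point): middle of the steel spring bow in the well's +y end wall, 16 mm above the well floor; a second one faces it in the -y wall. The two clamp the block's y ends by friction. A straight pull needs about 35 to 52 N; rocked it needs 10 to 30 N. The block frees when its underside has risen 17 to 24 mm; from there it only has to be lifted.
- block: the stuck block: aluminium, 76 (x) x 95 (y) x 50 mm high, 20 small tube holes in its top, 0.5 to 0.7 kg with handle. Origin: centre of its underside; axes as the heater's. Starts fully home, underside on the well floor, top 10 mm proud of the heater. Gap to the well 2.5 mm at each y end, 1 mm at each x side: it can rock about its x axis only, some 5 degrees (0.09 rad) either way.
- hinge (a point): on the block, the middle of the handle's hinge axis, which runs along the block's y: 45 mm above the middle of the block's underside.
- handle (a joint): hinge of the block's carrying handle, rad. 0: folded, sticking out to the block's +x side, 0.31 rad (18 degrees) above level; 1.26: upright against its stop. An over-centre spring holds it down (about 3 N at the bar) below 0.85 and snaps it to the upright stop above that, where it stays.
- handle_grip (a point): middle of the handle's grip, a black ribbed bar 13 mm thick, 94 mm long, parallel to the block's y, 85 mm from the hinge axis. Folded: 81 mm to +x of the hinge, 31 mm above the heater's top, 43 mm clear of the block. Upright: 130 mm above the block's underside; carried 8 mm along y and 3 mm up it tips the block 0.07 rad, raising one end 6 mm; the block stays where it is walked to.
- rack: bystander: white foam tube rack, 200 (x) x 100 (y) x 28 mm, with 11 capped sample tubes stuck in it, 84 mm high over the caps; loose on the bench. Origin: centre of its underside.
- rack_small: bystander: white foam tube rack, 120 x 100 x 28 mm, with 4 capped tubes, 84 mm high; loose. Origin: centre of its underside.
- spare_block: bystander: spare aluminium block of the same size (76 x 95 x 50 mm) with 6 large holes and no handle, standing loose on the bench. Origin: centre of its underside.
- gauze: bystander: stack of paper-wrapped gauze packs, 88 x 100 x 42 mm; loose. Origin: centre of its underside.
- wash_bottle: bystander: white capped bottle, 64 mm across, 150 mm high; loose. Origin: centre of its underside.
- beaker: bystander: empty glass beaker, 72 mm across, 85 mm high; loose. Origin: centre of its underside.
- tray: bystander: empty steel instrument tray, 110 x 200 x 28 mm; loose. Origin: centre of its underside.
Things that resemble listed ones, but are neither listed nor needed, are in the scene too. Leave any red look-alike of the block alone.

How it is judged:
On the way, in this order (a step that is already met when the one before it is completed fails the run):
1. the carrying handle is swung up and seated upright (hinge above 1.2 rad), the block still fully home (value of joint handle above 1.2 rad and z of block in the frame of heater below 0.051 m), for 0.2 s.
2. the block is rocked to one side: its +y end raised by 2 degrees or more, while it has risen less than 20 mm in the well (angle between block's own y axis and vertical below 1.5358 rad and z of block in the frame of heater below 0.065 m), for 0.05 s.
3. the block is rocked to the other side: its -y end raised by 2 degrees or more, while it has risen less than 20 mm in the well (angle between block's own y axis and vertical above 1.6058 rad and z of block in the frame of heater below 0.065 m), for 0.05 s.
4. the block is rocked back once more: its +y end raised by 2 degrees or more again, the block by now walked up between 5 and 26 mm in the well (angle between block's own y axis and vertical below 1.5358 rad and z of block in the frame of heater between 0.05 and 0.071 m), for 0.05 s.
At the end, for the whole second after the job is handed in: The block hangs still from the robot's fingers by its upright handle (hinge above 1.1 rad), touching nothing of the heater, its underside 3 to 50 mm above the heater's top, within 30 mm of straight above the well and level within 10 degrees (z of block in the frame of heater between 0.088 and 0.135 m and horizontal distance between block and well below 0.03 m and angle between block's own z axis and vertical below 0.17 rad and value of joint handle above 1.1 rad and contact force between block and heater below 0.3 N and contact force between the fingers and block above 2 N and linear speed of block below 0.03 m/s); the arm keeps its last pose, push and grip.
It fails at once if a bystander is shifted more than 30 mm or tipped more than 15 degrees (distance of any of rack, rack_small, spare_block, gauze, wash_bottle, beaker, tray from where it was at the start of the episode above 0.03 m or angle between any of rack, rack_small, spare_block, gauze, wash_bottle, beaker, tray's own z axis and vertical above 0.26 rad).
It also fails if it takes over 58 s, if anything falls off the work surface, if the arm or the gripper's body presses on something with over 40 N, if the wrist force passes 120 N, or if a joint passes its speed limit or range.

## Working session

There is one attempt and no reset: what is moved stays moved. The work goes in short steps, each a Python script; the robot and the scene stay as the last script left them, time stands still between calls to the robot, and variables do not carry over. Pictures are saved under pics/ and viewed, about 8 in all and at most 12, crops included, and the job is handed in when it is done.

```bash
ls; mkdir -p pics; python3 - <<'E'
from cell import bot
import cv2, numpy as np
np.set_printoptions(precision=4,suppress=True)
ims=[]
for c in("scene","top"):
    im=bot.camera(c); cv2.imwrite(f"pics/{c}0.png",im[:,:,::-1])
    k=bot.calibration(c); print(c,k["mtx"].tolist(),np.array(k["extrinsics"]))
    for t in("heater","block","handle","handle_grip","rack","spare_block"):
        print(t,[(d["bbox"],round(d["confidence"],2)) for d in bot.search_frame(c,t)[:3]])
print(bot.calibration("wrist"),bot.read_position(),bot.read_tool_rot(),bot.read_clock(),bot.grip_depth)
E
```

```text
pics
scene [[442.45136386424065, 0.0, 320.3406303703598], [0.0, 442.45136386424065, 207.02404110487927], [0.0, 0.0, 1.0]] [[ 0.7781  0.628   0.0123 -0.3895]
 [ 0.4764 -0.5773 -0.6631 -0.1977]
 [-0.4093  0.5219 -0.7484  1.6567]
 [ 0.      0.      0.      1.    ]]
heater [([283.4, 176.4, 104.7, 86.5], 0.85), ([262.7, 229.4, 72.5, 60.0], 0.72)]
block [([328.8, 143.0, 41.1, 26.7], 0.9), ([318.4, 201.2, 54.5, 26.2], 0.63)]
handle [([343.5, 200.9, 26.8, 27.3], 0.62), ([340.3, 150.0, 26.4, 17.9], 0.53), ([318.3, 198.9, 54.4, 26.5], 0.53)]
handle_grip [([351.5, 205.1, 16.9, 23.7], 0.78), ([331.3, 155.0, 34.7, 12.2], 0.59)]
rack [([258.5, 227.9, 76.2, 59.4], 0.84)]
spare_block [([354.7, 173.0, 36.9, 29.0], 0.55)]
top [[414.9678885360508, 0.0, 323.2586502663194], [0.0, 414.9678885360508, 199.94728351529588], [0.0, 0.0, 1.0]] [[ 0.0066 -1.      0.0013 -0.0106]
 [-0.9965 -0.0067 -0.0829  0.5017]
 [ 0.0829 -0.0008 -0.9966  1.5681]
 [ 0.      0.      0.      1.    ]]
heater [([285.9, 150.4, 61.3, 74.4], 0.73)]
block [([304.0, 156.4, 30.4, 37.6], 0.94), ([232.3, 202.6, 39.5, 42.6], 0.91), ([287.2, 148.4, 61.8, 78.3], 0.16)]
handle [([305.9, 157.5, 28.6, 7.1], 0.48), ([435.9, 193.3, 27.3, 23.1], 0.27), ([349.6, 160.9, 30.7, 52.2], 0.25)]
handle_grip [([246.2, 203.7, 17.8, 12.8], 0.69), ([309.4, 154.8, 16.6, 6.4], 0.54), ([305.2, 156.7, 30.7, 34.1], 0.32)]
rack [([350.5, 160.8, 27.9, 56.1], 0.83)]
spare_block [([260.2, 171.1, 24.5, 21.6], 0.81)]
{'mtx': array([[309.7069,   0.    , 320.5471],
       [  0.    , 309.7069, 196.1769],
       [  0.    ,   0.    ,   1.    ]]), 'hand_eye': array([[ 1.    , -0.0006, -0.0001,  0.0005],
       [-0.0001, -0.3142,  0.9494, -0.1435],
       [-0.0006, -0.9494, -0.3142,  0.0802],
       [ 0.    ,  0.    ,  0.    ,  1.    ]])} [0.2312 0.4991 0.2313] [ 0.5959 -0.5959 -0.3807  0.3807] 0.7 0.0187
```

View crops.

```bash
python3 - <<'E'
import cv2, numpy as np
a=cv2.imread("pics/top0.png")[120:270,210:480]; b=cv2.imread("pics/scene0.png")[120:300,230:420]
a=cv2.resize(a,None,fx=2.96,fy=2.96,interpolation=cv2.INTER_CUBIC)
cv2.imwrite("pics/topc.png",a)
cv2.imwrite("pics/scenec.png",cv2.resize(b,None,fx=3.2,fy=3.2,interpolation=cv2.INTER_CUBIC))
E
```

```text
(no output)
```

View pics/topc.png

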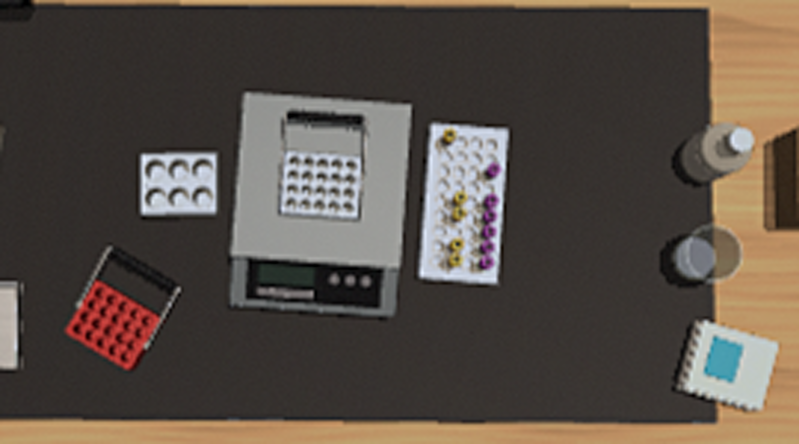

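View pics/scenec.png

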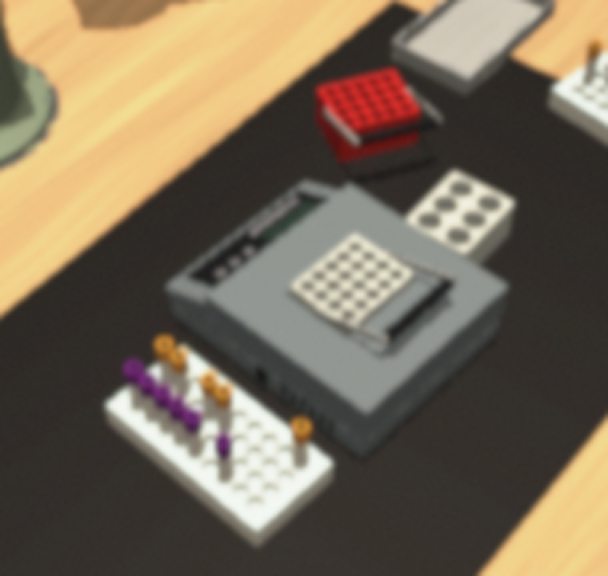

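```bash
cat > fit.py <<'E'
import numpy as np, json
from cell import bot
from scipy.optimize import least_squares
np.set_printoptions(precision=4,suppress=True)
H=dict(hpp=(.13,.105,.085),hpm=(.13,-.105,.085),bpp=(.058,.0475,.095),bpm=(.058,-.0475,.095),bmm=(-.018,-.0475,.095),bmp=(-.018,.0475,.095),
 gp=(.101,.047,.116),gm=(.101,-.047,.116))
def world(p,s):
    c,t=np.cos(p[2]),np.sin(p[2]); return np.array([p[0]+c*s[0]-t*s[1],p[1]+t*s[0]+c*s[1],s[2]])
def proj(cam,P):
    k=bot.calibration(cam); q=np.array(k["extrinsics"])@np.append(P,1); u=k["mtx"]@q[:3]; return u[:2]/u[2]
E
python3 - <<'E'
from fit import *
T={k:np.array(v)/2.96+[210,120] for k,v in dict(hpp=(245,93),hpm=(411,103),bpp=(285,151),bpm=(362,155),bmm=(358,219),bmp=(279,213),gp=(288,116),gm=(364,121)).items()}
S={k:np.array(v)/3.2+[230,120] for k,v in dict(hpm=(368,416),hpp=(507,290),bmm=(290,288),bmp=(353,234),bpp=(412,270),bpm=(348,325)).items()}
r=lambda p:np.concatenate([proj(c,world(p,H[k]))-v for c,D in(("top",T),("scene",S)) for k,v in D.items()])
o=least_squares(r,[.55,.0,0],loss="soft_l1"); print(o.x,r(o.x).reshape(-1,2))
p=o.x
for n,s in(("well",(.02,0,.085)),("grip",(.101,0,.116)),("hinge",(.02,0,.09))): print(n,world(p,s))
E
```

```text
[ 0.5428  0.013  -0.0647] [[-0.5843 -0.8034]
 [-0.1918 -0.1859]
 [-0.1984 -0.5394]
 [-0.3977 -0.0588]
 [-0.4916 -1.1256]
 [ 0.2766 -0.944 ]
 [-0.4209 -1.3022]
 [-0.2592 -1.1614]
 [-1.3911 -0.7804]
 [-0.7481 -1.5236]
 [-1.319  -0.661 ]
 [-0.6713 -0.2161]
 [-0.546   0.7895]
 [-0.7386  0.8857]]
well [0.5628 0.0117 0.085 ]
grip [0.6436 0.0064 0.116 ]
hinge [0.5628 0.0117 0.09  ]
```

```bash
cat >> fit.py <<'E'
from scipy.spatial.transform import Rotation as Rn
P0=np.array([.5428,.013,-.0647])
def quat(p,sgn=1,tilt=0.):
    X=sgn*np.array([np.cos(p[2]),np.sin(p[2]),0]); Y=np.array([0,0,-1.]); R=np.c_[X,Y,np.cross(X,Y)]
    R=Rn.from_rotvec(tilt*sgn*X)*Rn.from_matrix(R)   # tilt: about heater +x (raises +y end)
    q=R.as_quat(); return q[[3,0,1,2]]
def wproj(pos,q,P):
    k=bot.calibration("wrist"); he=np.array(k["hand_eye"]); R=Rn.from_quat(np.array(q)[[1,2,3,0]]).as_matrix()
    c=he[:3,:3].T@(R.T@(np.array(P)-pos)-he[:3,3]); th=np.arctan2(np.hypot(*c[:2]),c[2]); d=c[:2]/np.hypot(*c[:2])
    return k["mtx"][:2,2]+k["mtx"][0,0]*th*d
E
python3 - <<'E'
from fit import *
import cv2
T={k:(np.array(v)+.5)/2.96-.5+[210,120] for k,v in dict(hpp=(245,93),hpm=(411,103),bpp=(285,151),bpm=(362,155),bmm=(358,219),bmp=(279,213),gp=(288,116),gm=(364,121)).items()}
S={k:(np.array(v)+.5)/3.2-.5+[230,120] for k,v in dict(hpm=(368,416),hpp=(507,290),bmm=(290,288),bmp=(353,234),bpp=(412,270),bpm=(348,325)).items()}
r=lambda p:np.concatenate([proj(c,world(p,H[k]))-v for c,D in(("top",T),("scene",S)) for k,v in D.items()])
p=least_squares(r,[.55,.0,0],loss="soft_l1").x; print(p)
for s in(1,-1):
    for z in (.117,.35): print(s,z,bot.solve_ik(world(p,(.08,0,z)),quat(p,s)))
g=world(p,(.06,0,.28)); 
s=min((1,-1),key=lambda s:abs(bot.solve_ik(g,quat(p,s))[5]))
print(s); bot.move_pose(g,quat(p,s)); bot.set_gripper(.5,20)
pos,q=bot.read_position(),bot.read_tool_rot(); im=bot.camera("wrist")
cv2.imwrite("pics/w1.png",im[:,:,::-1]); np.savez("w1.npz",pos=pos,q=q,p=p)
print(pos,q,bot.read_clock())
for k in H: print(k,wproj(pos,q,world(p,H[k])))
E
```

```text
[ 0.5426  0.0136 -0.0625]
1 0.117 [-0.1046  0.5494 -0.1491  0.8724  0.      1.5287]
1 0.35 [-0.1046  0.4292  0.2592  1.4008  0.      1.5287]
-1 0.117 [-0.1046  0.5494 -0.1491  0.8724  0.     -1.6129]
-1 0.35 [-0.1046  0.4292  0.2592  1.4008  0.     -1.6129]
1
[0.6025 0.01   0.28  ] [-0.7068  0.7068 -0.022   0.022 ] 3.4417
hpp [384.5768  77.0527]
hpm [375.9358 252.2751]
bpp [318.0803 128.7916]
bpm [318.2837 212.782 ]
bmm [252.6395 212.5447]
bmp [247.6035 130.0555]
gp [361.0465 131.7734]
gm [357.9853 219.3323]
```

View pics/w1.png

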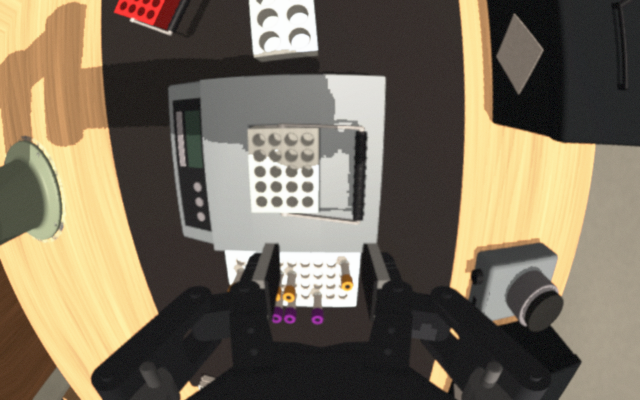

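```bash
cat >> fit.py <<'E'
p=np.array([.5426,.0136,-.0625]); GD=bot.grip_depth
def tcp(x,z,y=0,tilt=0.):
    P=world(p,(x,y,z)); R=Rn.from_quat(quat(p,1,tilt)[[1,2,3,0]]); return P+R.apply([0,GD,0])
def st(t=""): print(t,"F",np.array(bot.read_ft_force()),"pos",np.array(bot.read_position()),"w",round(bot.read_gripper_width(),3),"t",round(bot.read_clock(),2))
E
python3 - <<'E'
from fit import *
q=quat(p)
bot.move_linear(tcp(.101,.17),speed=.15,rotation=q)
print(bot.move_linear(tcp(.101,.117),speed=.08,until_force=8)); st("down")
bot.set_gripper(0,20); st("grip")
for th in np.arange(.45,1.58,.16):
    th=min(th,1.57); bot.move_linear(tcp(.02+.085*np.cos(th),.0905+.085*np.sin(th)),speed=.08); st(round(th,2))
import cv2
cv2.imwrite("pics/s2.png",cv2.resize(bot.camera("scene")[120:300,230:430,::-1],None,fx=3,fy=3,interpolation=cv2.INTER_CUBIC))
E
```

```text
False
down F [ 0.823  -0.3204  0.2106] pos [0.6437 0.0073 0.0986] w 0.503 t 5.3
grip F [-5.0487  0.0655  5.7666] pos [0.6425 0.0074 0.0989] w 0.13 t 5.67
0.45 F [-1.1086 -0.7982 -2.5299] pos [0.6388 0.0076 0.109 ] w 0.129 t 5.97
0.61 F [ 2.1645  0.778  -1.4759] pos [0.6327 0.008  0.121 ] w 0.129 t 6.28
0.77 F [ 4.7997 -0.0804 -0.2552] pos [0.625  0.0085 0.1319] w 0.127 t 6.6
0.93 F [7.7023 0.1913 3.3144] pos [0.616  0.0091 0.1415] w 0.133 t 6.92
1.09 F [6.3853 1.3822 8.0981] pos [0.6056 0.0098 0.1498] w 0.132 t 7.23
1.25 F [5.8739 1.1346 9.0279] pos [0.5929 0.0106 0.1552] w 0.132 t 7.55
1.41 F [ 3.3145  0.2805 13.0462] pos [0.5786 0.0116 0.1583] w 0.131 t 7.87
1.57 F [ 0.4591  1.9206 12.6789] pos [0.5635 0.0126 0.1589] w 0.131 t 8.18
```

View pics/s2.png

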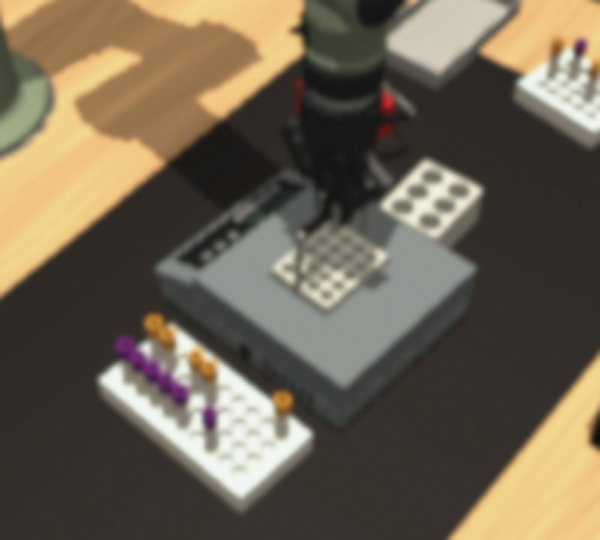

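```bash
cat >> fit.py <<'E'
def tilt():
    R=Rn.from_quat(np.array(bot.read_tool_rot())[[1,2,3,0]])*Rn.from_quat(quat(p)[[1,2,3,0]]).inv()
    return R.as_rotvec()@[np.cos(p[2]),np.sin(p[2]),0]
def act():  # actual grasp point in heater axes
    R=Rn.from_quat(np.array(bot.read_tool_rot())[[1,2,3,0]]); g=np.array(bot.read_position())-R.apply([0,GD,0])-[p[0],p[1],0]
    return Rn.from_euler('z',-p[2]).apply(g)
def rock(B,zc,a,off,n=4,speed=.04):
    """grip baseline B (heater axes), block rise zc, tilt a; integral correction of sag"""
    off=np.array(off,float); T=B+[0,-(.114+zc)*np.sin(a),zc+.13*(np.cos(a)-1)]
    for i in range(n):
        c=T+off; bot.move_linear(tcp(c[0],c[2],c[1],a),speed=speed if i==0 else .02,rotation=quat(p,1,a))
        e=T-act(); print("  a",round(a,3),"tilt",round(tilt(),4),"err mm",e*1e3,"F",np.array(bot.read_ft_force()))
        if np.abs(e[1:]).max()<.001: break
        off=np.clip(off+.8*e,-.008,.008)
    return off
E
python3 - <<'E'
from fit import *
bot.set_gripper(.3); bot.wait(.4); st("open")
bot.move_linear(tcp(.02,.176),speed=.05); st()
bot.set_gripper(0,110); bot.wait(.3); st("grip")
B=act(); print("B",B,tilt()); np.save("B.npy",B)
off=rock(B,.0026,.055,[0,0,0]); st(); np.save("off.npy",off)
E
```

```text
open F [ 0.0973  0.2958 -0.1508] pos [0.5625 0.0123 0.1566] w 0.3 t 8.93
 F [-0.0892  0.061  -0.15  ] pos [0.5626 0.0123 0.1574] w 0.302 t 9.18
grip F [-1.6799  0.4444  5.4072] pos [0.5625 0.0124 0.1576] w 0.099 t 9.78
B [0.02   0.     0.1763] -3.927891594143255e-05
  a 0.055 tilt 0.0595 err mm [ 0.8074 -1.4331  0.6756] F [-1.1883  5.7789  0.6956]
  a 0.055 tilt 0.0603 err mm [ 0.6654 -1.175   0.5951] F [-2.0946  7.7134 -0.8513]
  a 0.055 tilt 0.0612 err mm [ 0.5729 -0.7072  0.4413] F [-1.1575  9.0322 -2.9156]
 F [-1.1575  9.0322 -2.9156] pos [0.5616 0.0079 0.1596] w 0.101 t 10.57
```

```bash
python3 - <<'E'
from fit import *
import cv2
B=np.load("B.npy"); off=np.load("off.npy")
off=rock(B,.003,.065,off,3); bot.wait(.1); st(); np.save("off.npy",off)
a=cv2.resize(bot.camera("scene")[150:260,270:400,::-1],None,fx=4,fy=4,interpolation=cv2.INTER_CUBIC)
w=bot.camera("wrist")[60:340,160:480,::-1]; w=cv2.resize(w,None,fx=440/280,fy=440/280)
w=cv2.resize(w[:,:280*1],(280,440)) if 0 else w[:, 0:500]
o=np.hstack([a[:, 100:400],w]); cv2.imwrite("pics/r3.png",o)
E
```

```text
a 0.065 tilt 0.0719 err mm [ 0.5582 -0.9312  0.4578] F [-1.8578  9.8737 -2.49  ]
 F [-0.3804  9.9377 -2.5596] pos [0.5616 0.0071 0.1599] w 0.098 t 10.93
```

View pics/r3.png

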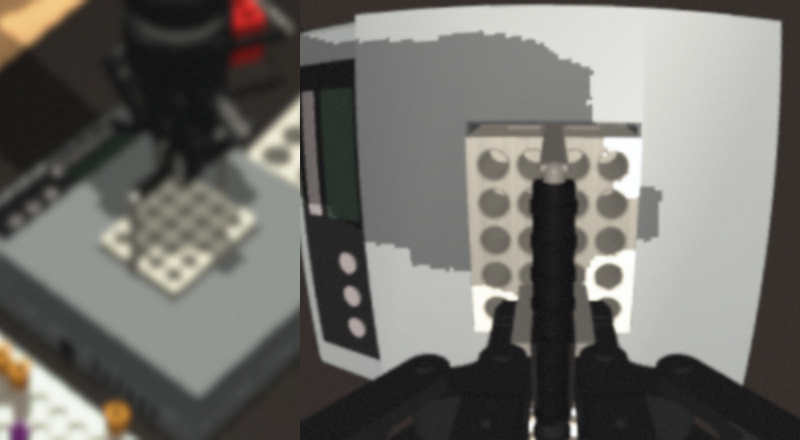

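```bash
python3 - <<'E'
from fit import *
B=np.load("B.npy")
off=rock(B,.006,0,[0,0,0],1)
off=rock(B,.009,-.06,[0,0,0],5); bot.wait(.1); st(); np.save("off.npy",off)
E
```

```text
a 0 tilt -0.0026 err mm [1.002  0.7249 1.6317] F [-0.4362 -4.2363 -6.7937]
  a -0.06 tilt -0.0628 err mm [1.0881 0.9011 1.7161] F [-0.8202 -5.0679 -8.348 ]
  a -0.06 tilt -0.0621 err mm [0.9532 0.4738 1.4107] F [  0.5175  -4.6371 -13.2716]
  a -0.06 tilt -0.0621 err mm [0.8832 0.1839 1.2576] F [  0.2993  -5.066  -18.663 ]
  a -0.06 tilt -0.0619 err mm [ 0.8427 -0.0543  1.1008] F [ -0.3382  -4.9286 -21.1168]
  a -0.06 tilt -0.0618 err mm [ 0.8434 -0.0277  1.0429] F [  0.6137  -5.2454 -25.9409]
 F [  0.8924  -4.8574 -25.2407] pos [0.5619 0.0187 0.1654] w 0.1 t 12.82
```

```bash
python3 - <<'E'
from fit import *
B=np.load("B.npy")
rock(B,.0105,0,[0,0,0],1)
off=rock(B,.0132,.062,[0,0,0],4); bot.wait(.1); st("third +y"); print(act()-B)
rock(B,.016,0,[0,0,0],1)
off=rock(B,.0185,-.062,[0,0,0],4); bot.wait(.1); st("fourth"); print(act()-B)
import cv2
a=cv2.resize(bot.camera("scene")[150:260,270:400,::-1],None,fx=4,fy=4,interpolation=cv2.INTER_CUBIC)
w=bot.camera("wrist")[60:340,160:480,::-1]; w=cv2.resize(w,None,fx=440/280,fy=440/280)
cv2.imwrite("pics/r4.png",np.hstack([a[:, 100:400],w[:,:500]]))
E
```

```text
a 0 tilt 0.0046 err mm [ 1.1862 -1.3907  1.8283] F [ 0.831   4.1637 -9.8447]
  a 0.062 tilt 0.0664 err mm [ 1.1796 -1.3778  1.5087] F [ 0.0559  4.7097 -8.4283]
  a 0.062 tilt 0.0661 err mm [ 1.0417 -0.633   1.2224] F [  0.2114   6.0033 -13.2998]
  a 0.062 tilt 0.0663 err mm [ 0.8725 -0.3157  1.067 ] F [  0.0696   5.4104 -16.6372]
  a 0.062 tilt 0.0662 err mm [ 0.7318 -0.0217  0.8729] F [  1.5006   5.3645 -20.1074]
third +y F [ -0.1543   5.5934 -20.2469] pos [0.5612 0.0058 0.1697] w 0.1 t 14.37
[-0.0008 -0.0079  0.012 ]
  a 0 tilt -0.0019 err mm [1.1544 0.5784 1.4756] F [  0.0179  -4.4641 -13.9688]
  a -0.062 tilt -0.0607 err mm [-0.101  -0.5355 -0.1572] F [-0.2858 -1.0981 -6.9224]
fourth F [ 0.023   0.1012 -6.2131] pos [0.5632 0.0195 0.1761] w 0.104 t 15.18
[0.0002 0.0083 0.0185]
```

View pics/r4.png

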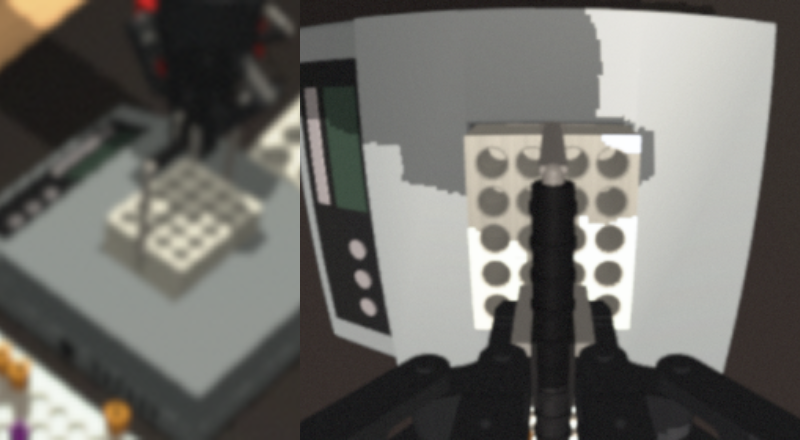

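```bash
python3 - <<'E'
from fit import *
B=np.load("B.npy")
rock(B,.0185,0,[0,0,0],1,.03)
rock(B,.062,0,[0,0,0],3,.05); bot.wait(.8); st("up"); print(act()-B,tilt(),bot.read_joint_vel())
import cv2
a=cv2.resize(bot.camera("scene")[130:260,270:400,::-1],None,fx=3.4,fy=3.4,interpolation=cv2.INTER_CUBIC)
w=cv2.resize(bot.camera("wrist")[60:340,160:440,::-1],a.shape[1::-1])
cv2.imwrite("pics/r5.png",np.hstack([a[:,70:420],w]))
E
```

```text
a 0 tilt -0.0001 err mm [-0.2637  0.449  -0.2193] F [-0.2393  0.2184 -6.8208]
  a 0 tilt 0.0 err mm [0.2955 0.0252 0.3915] F [-0.2735  0.2882 -7.1162]
up F [-0.0896  0.3985 -6.5911] pos [0.5626 0.0123 0.2196] w 0.099 t 17.48
[ 0.    -0.     0.062] -1.5966947514615128e-05 [-0.0006 -0.0004 -0.0006  0.0017 -0.0004 -0.0007]
```

View pics/r5.png

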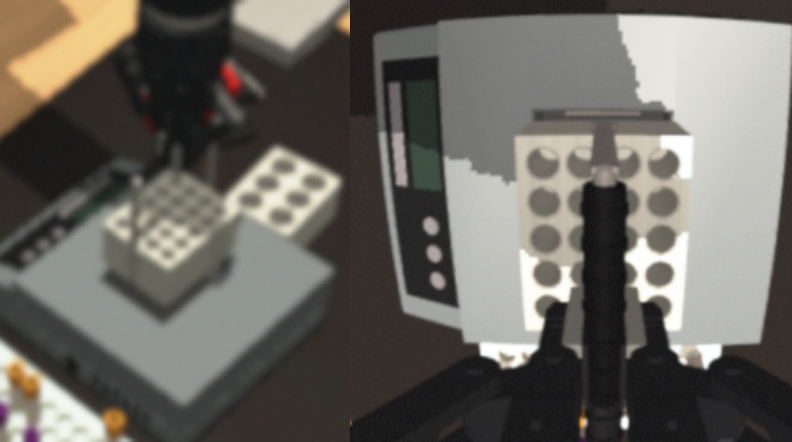

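The block hangs level and clear of the heater, with the well open beneath it, so I am handing in.

```bash
python3 -c "
from cell import bot
bot.close_job()"
```

```text
the job is handed in; nothing more can be done
```

The block is out of the well and hanging from the gripper by its upright handle, and I have handed the job in. I got no verdict back, so the rest is from my own readings.

- **Handle:** I gripped the bar lightly and swung it up along its arc. I then opened the fingers so it could snap upright, and gripped it again at 110 N.
- **Rocking:** I rocked the block four times (+y, −y, +y, −y), with the tool tilted about 0.06–0.07 rad each way. The rise at the grip was about 8 mm after the second swing, 12 mm after the third and 18.5 mm after the fourth. It came free during the fourth swing, when the pull fell to the block's weight alone.
- **Final checks:** The grip was 62 mm above where it started, which puts the underside about 22 mm above the heater's top. Sideways it was within 0.1 mm of its start, the tool tilt was zero and the arm was still. The vertical force was 6.6 N, which is the hanging weight. The clock read 17.5 s.
- **Pictures:** The last ones show the block level and clear over the open well. The tube rack and spare block looked unmoved in the views I had.

No check failed. The second and third swings ended about 1 mm short of the commanded height. I worked out the block's tilt and rise from the tool pose and the pictures, not from a direct measurement. I also did not read the handle angle; the pictures show it upright.

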